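Hold the square home in the frame corner

ROBOT

A 6-joint arm with a two-finger parallel gripper is mounted at the origin on the work surface. World frame = base frame: x ahead of the robot, y to its left, z up, the work surface at z = 0. Lengths are in mm, angles in degrees, forces in N, time in s.
With the tool pointing down it reaches from about 350 to 1000 mm from the base axis. Payload 7.1 kg.
Tool frame: the origin (TCP) lies between the finger pads; the fingertips stand 11 mm ahead of it and the grasp point (between the pads) lies 8 mm behind it; z points along the fingers, x is the direction in which the jaws open and shut, and the axes are right-handed (so a half turn about z gives the same grasp; the last joint's range is limited). The gripper opens to 85 mm and grips with 20 to 120 N. Pads are 22 mm wide; open, the fingers measure 114 mm over their backs; the gripper's body (76 mm by 85 mm) begins 54 mm behind the grasp point. The pads swing forward as they close: fully open they stand 13 mm farther back than shut.
Start: joints at [-66.177, 24.242, 93.386, -0, 62.372, -1.089], TCP at [263.283, -566.822, 242.319] pointing down, gripper open.
Joint ranges: [-172.04, 172.04], [-51.8, 120.97], [4.93, 147.93], [-75.15, 255.16], [6.16, 154.13], [-145.62, 145.62]. Speed limits (degrees/s): [136.94, 136.94, 172.46, 180, 180, 180].

INTERFACE

Orientations are given as a 3x3 rotation matrix whose columns are the frame's x, y, z axes.
In Python, from station import arm gives the robot as it stands.
- The arm moves only by the shell command python3 -m jog 'ROWS' [OPENING] [FORCE]. ROWS is JSON, a list that holds one entry, the list of rows, each a list of 6 numbers: the shift along the world's x, y, z in mm, then the turn, a rotation vector about the world's x, y, z in rad. In form: [[[tx, ty, tz, rx, ry, rz], ...]]. A call has exactly 8 rows; each row shifts and turns the commanded pose from where the row before left it; what a row does not reach is not made up. A row lasts 1/10 s, in which the tool goes at most 50 mm and 8.59 degrees, less where a joint would pass 70% of its speed; a pose out of reach is approached as far as the arm can. A call is refused whole if a number of a shift passes 50 or a number of a turn 0.15, either way. A call with a gripper value outside its range is refused whole. OPENING is the closure, from 0 (fully open) to 1 (shut), set as the call begins (- or left out, the last holds). The fingers move at their own pace and stop on an object; FORCE is the grip in N (left out, the last holds). Time passes only in rows, so rows that do not move let the fingers close, or fill a call up. It gives the time, the measured TCP pose, the force and the opening at its end, in the units of the state.
- arm.state(): the state, without advancing time (a new reading comes with each control period).
- arm.read_camera(name): name is "side" or "top"; returns a dict with "frame" (384x512x3 uint8, red, green, blue), "fx", "fy", "cx", "cy" (pixels), "pose" (4x4, takes a point from camera to world coordinates). Camera axes: x right, y up, looking along -z (the intrinsics and any distortion apply to the point x, -y, -z); pixel columns grow to the right and rows downward; lengths in mm; the calibration is good to about 2 mm. A picture is of the moment at which its call begins. There is no depth.
- arm.finish_job(): hands the job in, once; it reports no verdict.
The state is a dict: "clock": time; "joint_positions": joint angles; "qvel": joint speeds; "tau": joint torques, N m; "ee_pos": TCP position; "eef_rot": TCP orientation; "ft_force": force on the tool from outside, world axes, zero at the start; "moment": the same for the moment, N m; "grip_width": finger opening in mm.
Only numpy, scipy, OpenCV 4.12 (cv2) and the standard library are available. Lean on these libraries where they do the work, as an engineer would, in place of code of your own. Each camera call takes 0.05 s, during which the arm holds its last target.

TASK

First swing both flaps of the small carton well open, past upright, so that they stay out of the way, then take the steel square out by its wooden grip. Lay it flat on the white soldering board, press its outer corner fully home into the corner between the two brass bars so that both outer edges bear against the bars, and finish while still gripping it and pressing it there, square to both bars. Leave the jar, the bench block and the hammer where they are.

Things in the scene. Friction and masses are not known exactly. Their poses are not given: they have to be found in the camera images.
- carton: open-topped cardboard carton fixed to the bench, outside 138 (its x) x 158 (its y) x 64 mm high, walls and floor 4 mm; origin at the centre of its underside, z up. Flaps are hinged on its +y and -y rims
- flap_left (a joint): angle (rad) of the flap on the carton's +y rim: 0 flat over the carton, 1.57 upright, more leans outward, stop at 2.6. Cardboard, 134 mm along the rim, 55 mm from hinge to free edge, 4 thick; starts half raised (0.7 to 1.1). Light; hinge friction keeps it where left; a push outward on its inner side opens it
- flap_right (a joint): the same for the flap hinged on the carton's -y rim; also grows as it opens outward
- flap_left_hinge (a point): middle of the hinge line of flap_left, on the carton's rim, 79 mm from the carton's centre towards its +y, 64 mm above the bench
- flap_right_hinge (a point): middle of the hinge line of flap_right, 79 mm from the carton's centre towards its -y, 64 mm above the bench
- flap_left_edge (a point): middle of the free edge of flap_left
- flap_right_edge (a point): middle of the free edge of flap_right
- square: loose steel L lying flat in the carton, about 0.3 kg: two equal arms, 80 mm outer edges, 22 wide, 12 thick. Pale wooden grip block over its inner corner, 16 (x) x 40 mm (y), from 12 to 52 mm above the underside: pinch its 16 mm. Origin on the underside below the grip, near the centre of mass; x along the L's diagonal to its outer corner (39 mm), roughly as the carton's x; z up
- square_corner (a point): the outer corner of the square, at its underside: 39 mm from the square's origin along its x
- board: white perforated ceramic soldering board, 150 x 150 x 12 mm, fixed to the bench; origin at the centre of its underside, z up, x along the board's diagonal towards the corner made by the two brass bars (board sides are at 45 degrees to x)
- board_corner (a point): the inside corner between the two brass bars, on the board's top face (12 mm above the bench), 55 mm from the board's origin along its x. When the square is home, square_corner lies here and the square's x axis is parallel to the board's x
- bar_left: brass bar fixed on the board, about 105 mm long, 14 mm wide, 14 mm high, polished (the square slides easily along it); origin at board_corner, axes as the board's. Its inner face starts at the corner and runs back towards the board's -x, +y at 45 degrees
- bar_right: the other, the same, its inner face running back from the corner towards the board's -x, -y at 45 degrees; the two inner faces make a right angle
- jar: white plastic jar with lid, 42 mm across, 62 mm high, loose; origin at its underside; leave alone
- bench_block: steel bench block on a black rubber base, 90 x 90 x 37 mm, loose; origin at its underside; leave alone
- hammer: hammer lying on the bench, 220 mm long, loose; origin at mid-length; leave alone
Mind the look-alikes: they are no part of the job. Of the things like the board, leave any that is green; of the rest the larger one is meant. Of the things that look like the carton, the larger one is meant.

How it is judged:
By the outcome, as a careful person would: the job done as asked, in the order asked, and still so for the second after the job is handed in, while the arm keeps its last pose, push and grip.
It also fails if it takes over 64 s, if anything falls off the work surface, if the arm or the gripper's body presses on something with over 40 N, if the wrist force passes 120 N, or if a joint passes its speed limit or range.

## Working session

There is one attempt and no reset: what is moved stays moved. The work goes in short steps, Python scripts to look and compute and a shell command to move; the robot and the scene stay as the last step left them, time stands still between calls to the robot, and variables do not carry over. Pictures are saved under pics/ and viewed, and the job is handed in when it is done.

```bash
ls; mkdir -p pics
cat > h.py <<'E'
import numpy as np, cv2
from station import arm
def shot(n,f):
    c=arm.read_camera(n); cv2.imwrite(f,cv2.cvtColor(c['frame'],cv2.COLOR_RGB2BGR)); np.savez(f.replace('.png','.npz'),**{k:v for k,v in c.items()})
    return c
def ray(c,u,v):
    d=np.array([(u-c['cx'])/c['fx'],-(v-c['cy'])/c['fy'],-1.]);P=np.array(c['pose']);return P[:3,3],P[:3,:3]@d
def onz(c,u,v,z):
    o,d=ray(c,u,v);return o+d*(z-o[2])/d[2]
def proj(c,p):
    P=np.array(c['pose']);q=P[:3,:3].T@(np.array(p,float)-P[:3,3]);return c['cx']+c['fx']*q[0]/-q[2],c['cy']-c['fy']*q[1]/-q[2]
E
python3 - <<'E'
from h import *
for n in('top','side'):
    c=shot(n,f'pics/{n}0.png');print({k:v for k,v in c.items() if k!='frame'})
s=arm.state();print({k:np.round(v,3).tolist() for k,v in s.items()})
E
```

```text
pics
{'fx': 390.1719932661912, 'fy': 390.1719932661912, 'cx': 256.5395576689674, 'cy': 182.8767574820458, 'pose': array([[-1.21192778e-02,  9.98589660e-01, -5.16895910e-02,
         4.98979167e+02],
       [-9.99882862e-01, -1.25858124e-02, -8.70976089e-03,
         2.11287594e+00],
       [-9.34803266e-03,  5.15779802e-02,  9.98625218e-01,
         1.00348436e+03],
       [ 0.00000000e+00,  0.00000000e+00,  0.00000000e+00,
         1.00000000e+00]])}
{'fx': 389.7529929337019, 'fy': 389.7529929337019, 'cx': 254.70597486247948, 'cy': 186.13239640053598, 'pose': array([[-9.67246110e-01,  1.84326767e-01, -1.74523937e-01,
         3.72706460e+02],
       [-2.53419298e-01, -7.40789884e-01,  6.22100480e-01,
         6.76973146e+02],
       [-1.46157968e-02,  6.45952003e-01,  7.63238094e-01,
         9.03125893e+02],
       [ 0.00000000e+00,  0.00000000e+00,  0.00000000e+00,
         1.00000000e+00]])}
{'clock': 0.1, 'joint_positions': [-66.178, 24.283, 93.427, 0.0, 62.372, -1.09], 'qvel': [0.007, -0.054, -0.171, 0.023, -0.026, 0.009], 'tau': [0.0, -55.844, -28.244, 0.0, 0.003, 0.0], 'ee_pos': [263.083, -566.403, 241.596], 'eef_rot': [[0.421, -0.907, -0.001], [-0.907, -0.421, 0.001], [-0.001, -0.0, -1.0]], 'ft_force': [1.238, -0.806, -0.032], 'moment': [-0.013, -0.028, -0.026], 'grip_width': 85.821}
```

View pics/top0.png

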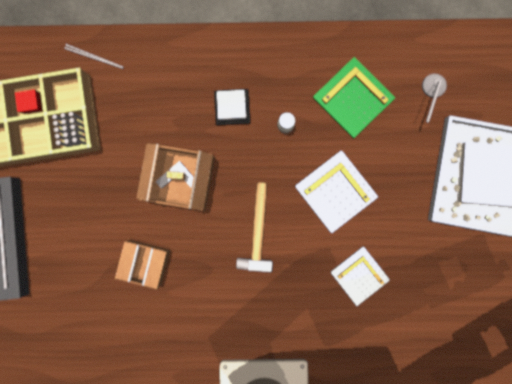

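View pics/side0.png

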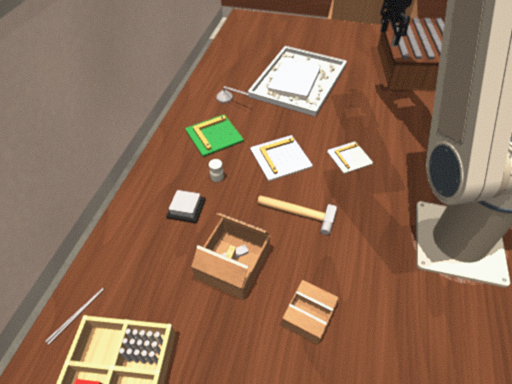

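The top view shows the large carton near (175,178), the target white board near (337,191) with its corner pointing up at about (342,163), the smaller look-alikes at (142,265) and (360,277), and the hammer at (258,225). I'll zoom in on the carton and board.

Run:
```python
import cv2,numpy as np
a=cv2.imread('pics/top0.png');b=cv2.imread('pics/side0.png')
z=lambda im,x,y,w,h,s:cv2.resize(im[y:y+h,x:x+w],None,fx=s,fy=s,interpolation=cv2.INTER_CUBIC)
cv2.imwrite('pics/z1.png',np.hstack([z(a,130,135,100,85,4),z(a,290,145,95,85,4)]))
cv2.imwrite('pics/z2.png',np.hstack([z(b,185,205,100,100,4),z(b,240,120,90,100,4)]))
```

```text
(no output)
```

View pics/z1.png

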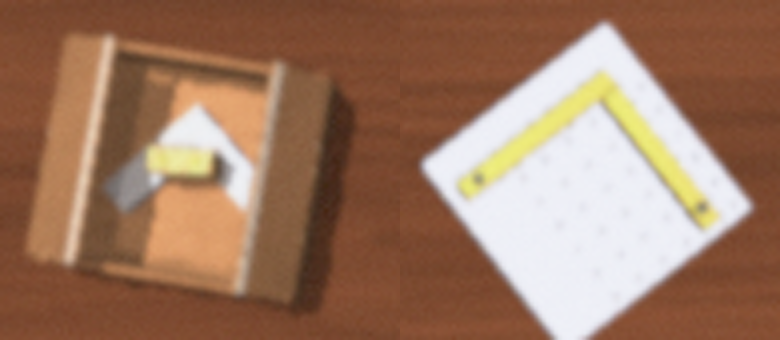

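View pics/z2.png

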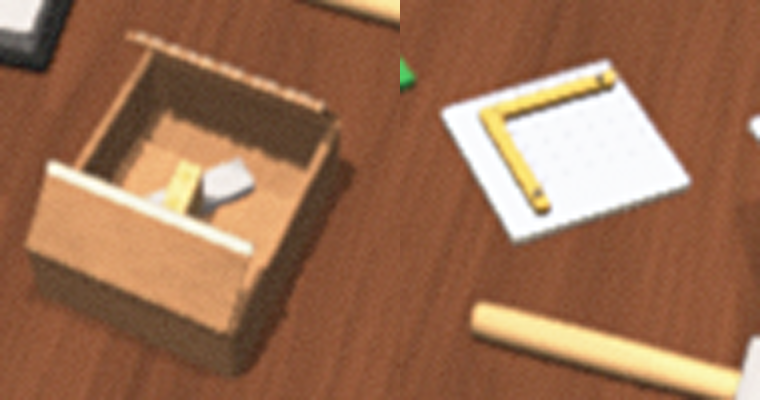

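```bash
cat > m.py <<'E'
from h import *
c=dict(np.load('pics/top0.npz'));s=dict(np.load('pics/side0.npz'))
P=lambda u,v,z:onz(c,130+(u+.5)/4-.5,135+(v+.5)/4-.5,z)
print('hinge L',P(62,38,64).round(1),P(25,260,64).round(1),'hinge R',P(332,78,64).round(1),P(295,302,64).round(1))
H=[P(62,38,64),P(25,260,64),P(332,78,64),P(295,302,64)];ctr=sum(H)/4
print('carton ctr',ctr.round(1),np.degrees(np.arctan2(*(H[0]-H[1]+H[2]-H[3])[[1,0]])))
for n,cc,roi in(('top',c,(140,160,80,40)),('side',s,(215,235,40,40))):
    f=cc['frame'];x,y,w,h=roi
    hsv=cv2.cvtColor(f,cv2.COLOR_RGB2HSV)[y:y+h,x:x+w]
    m=cv2.inRange(hsv,(20,90,120),(35,255,255))
    k,l,st,ce=cv2.connectedComponentsWithStats(m);i=1+st[1:,4].argmax()
    u,v=ce[i]+[x,y];print(n,st[i],u,v,onz(cc,u,v,56).round(1))
    pts=np.argwhere(l==i)[:,::-1].astype(np.float32);r=cv2.minAreaRect(pts);print(r)
    bp=cv2.boxPoints(r)+[x,y];print([onz(cc,*q,56)[:2].round(1).tolist() for q in bp])
print('sq corner',P(197,103,16).round(1),'armends',P(122,212,16),P(103,187,16))
# board
f=c['frame'];hsv=cv2.cvtColor(f,cv2.COLOR_RGB2HSV)
x,y,w,h=285,145,100,95
m=cv2.bitwise_or(cv2.inRange(hsv,(0,0,150),(180,60,255)),cv2.inRange(hsv,(20,60,120),(35,255,255)))[y:y+h,x:x+w]
k,l,st,ce=cv2.connectedComponentsWithStats(m);i=1+st[1:,4].argmax()
pts=np.argwhere(l==i)[:,::-1].astype(np.float32);r=cv2.minAreaRect(pts);bp=cv2.boxPoints(r)+[x,y];print(bp)
W=np.array([onz(c,*q,12)[:2] for q in bp]);print('board',W.round(1),W.mean(0),np.linalg.norm(W-np.roll(W,1,0),axis=1))
d=W[W[:,0].argmax()]-W[W[:,0].argmin()];a=np.arctan2(d[1],d[0]);print('yaw',np.degrees(a),'corner',W.mean(0)+55*np.array([np.cos(a),np.sin(a)]))
Q=lambda u,v,z:onz(c,290+(u-400+.5)/4-.5,145+(v+.5)/4-.5,z)
print('outer tip bars@26',Q(606,72,26),'inner corner@12',Q(602,99,12),'@26',Q(602,97,26))
S=lambda u,v,z:onz(s,185+(u+.5)/4-.5,205+(v+.5)/4-.5,z)
S2=lambda u,v,z:onz(s,240+(u-400+.5)/4-.5,120+(v+.5)/4-.5,z)
print('side: board corners',S2(442,112,12),S2(610,62,12),S2(690,183,12),S2(515,241,12),'tip',S2(484,112,26))
print('side: hinge L ends',S(30,245,64),S(240,332,64))
E
python3 m.py
```

```text
hinge L [645.3 279.9  64. ] [510.8 301.9  64. ] hinge R [618.7 115.9  64. ] [483.6 139.   64. ]
carton ctr [564.6 209.2  64. ] -9.506695142158646
top [28 13 16  6 51] 175.0392156862745 176.0 [567.3 208.9  56. ]
((35.31538772583008, 15.976922988891602), (15.00820255279541, 4.8373541831970215), 7.125016689300537)
[[564.0, 227.2], [575.7, 225.7], [570.7, 189.3], [559.0, 190.8]]
side [12 10  8 13 40] 230.65 250.675 [571.2 205.5  56. ]
((15.350000381469727, 15.949999809265137), (5.692099571228027, 11.700427055358887), 18.43494987487793)
[[578.8, 221.9], [579.3, 189.1], [564.5, 190.8], [564.3, 223.5]]
sq corner [610.  207.8  16. ] armends [541.10755168 255.62642603  16.        ] [557.15276677 267.73438738  16.        ]
[[293.5384655  185.69230652]
 [341.30769348 148.53846169]
 [378.78461456 196.72307587]
 [331.01538849 233.87692261]]
board [[ 541.9  -83.2]
 [ 635.3 -206.5]
 [ 511.3 -298.4]
 [ 419.1 -175.6]] [ 526.90219591 -190.92562292] [153.72849823 154.69179142 154.31290049 153.5707852 ]
yaw -8.150062364060854 corner [ 581.34670509 -198.7227647 ]
outer tip bars@26 [ 597.80137135 -202.31020489   26.        ] inner corner@12 [ 582.01204996 -202.29786622   12.        ] @26 [ 582.09742063 -199.44065795   26.        ]
side: board corners [ 632.81822036 -205.31471062   12.        ] [ 511.31355412 -297.05871713   12.        ] [ 423.71783404 -175.01839946   12.        ] [542.51571064 -83.45077461  12.        ] tip [ 595.91955159 -199.52388791   26.        ]
side: hinge L ends [647.18498187 273.08279325  64.        ] [509.28450079 296.06614011  64.        ]
```

The scene is measured. The carton centre is about (565,209) at yaw −9.5°, the grip centre about (568,209) at yaw −5°, and the board corner about (581.5,−199.5) at yaw −8.2°. Next I move above the carton with the jaws half closed.

```bash
R='[[[12.5,32.3,0,0,0,0.0437],[12.5,32.3,0,0,0,0.0437],[12.5,32.3,0,0,0,0.0437],[12.5,32.3,0,0,0,0.0437],[12.5,32.3,0,0,0,0.0437],[12.5,32.3,0,0,0,0.0437],[12.5,32.3,0,0,0,0.0437],[12.5,32.3,0,0,0,0.0437]]]'; python3 -m jog '[[[12.5,32.3,0,0,0,0.0437],[12.5,32.3,0,0,0,0.0437],[12.5,32.3,0,0,0,0.0437],[12.5,32.3,0,0,0,0.0437],[12.5,32.3,0,0,0,0.0437],[12.5,32.3,0,0,0,0.0437],[12.5,32.3,0,0,0,0.0437],[12.5,32.3,0,0,0,0.0437]]]' 0.5 40
```

```text
clock: 0.9
ee_pos: [363.4, -307.0, 242.1]
eef_rot: [[0.708, -0.707, -0.0], [-0.707, -0.708, 0.0], [-0.0, -0.0, -1.0]]
ft_force: [0.4, -0.6, 0.4]
grip_width: 42.8
```

```bash
python3 -m jog '[[[12.5,32.3,0,0,0,0.0437],[12.5,32.3,0,0,0,0.0437],[12.5,32.3,0,0,0,0.0437],[12.5,32.3,0,0,0,0.0437],[12.5,32.3,0,0,0,0.0437],[12.5,32.3,0,0,0,0.0437],[12.5,32.3,0,0,0,0.0437],[12.5,32.3,0,0,0,0.0437]]]' && python3 -m jog '[[[12.5,32.3,0,0,0,0.0437],[12.5,32.3,0,0,0,0.0437],[12.5,32.3,0,0,0,0.0437],[12.5,32.3,0,0,0,0.0437],[12.5,32.3,0,0,0,0.0437],[12.5,32.3,0,0,0,0.0437],[12.5,32.3,0,0,0,0.0437],[12.5,32.3,0,0,0,0.0437]]]'
```

```text
clock: 1.7
ee_pos: [463.4, -48.6, 242.2]
eef_rot: [[0.907, -0.421, -0.0], [-0.421, -0.907, 0.0], [-0.0, 0.0, -1.0]]
ft_force: [0.1, -1.2, -0.1]
grip_width: 42.8
clock: 2.5
ee_pos: [563.3, 209.7, 241.9]
eef_rot: [[0.996, -0.085, -0.001], [-0.085, -0.996, -0.0], [-0.001, 0.0, -1.0]]
ft_force: [0.2, 0.0, -0.4]
grip_width: 42.7
```

```bash
python3 -m jog '[[[0.5,0,-22,0,0,0],[0.5,0,-22,0,0,0],[0.5,0,-22,0,0,0],[0,0,-22,0,0,0],[0,0,-22,0,0,0],[0,0,-22,0,0,0],[0,0,-16,0,0,0],[0,0,-10,0,0,0]]]' && python3 -m jog '[[[3,18,0,0,0,0],[3,18,0,0,0,0],[2,12,0,0,0,0],[2,12,0,0,0,0],[1.6,10,0,0,0,0],[1.6,10,0,0,0,0],[0,0,0,0,0,0],[0,0,0,0,0,0]]]'
python3 - <<'E'
from h import *
shot('side','pics/side1.png');shot('top','pics/top1.png')
E
```

```text
clock: 3.3
ee_pos: [564.1, 208.1, 82.8]
eef_rot: [[0.996, -0.087, -0.002], [-0.087, -0.996, -0.001], [-0.002, 0.001, -1.0]]
ft_force: [0.2, 0.0, 0.2]
grip_width: 42.6
clock: 4.1
ee_pos: [577.6, 288.9, 84.2]
eef_rot: [[0.996, -0.086, -0.0], [-0.086, -0.996, -0.0], [-0.0, 0.0, -1.0]]
ft_force: [1.1, -0.3, 0.1]
grip_width: 42.8
```

View pics/side1.png

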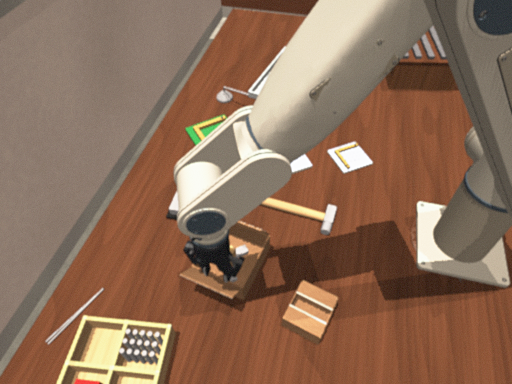

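The side view shows the left flap pushed outward, with the fingers at the rim near (215,265). I'll push it a little further, then sweep across to the right flap.

```bash
python3 -m jog '[[[0.6,4,0,0,0,0],[0.6,4,0,0,0,0],[-5,-30,0,0,0,0],[-5,-30,0,0,0,0],[-3,-20,0,0,0,0],[-3,-20,0,0,0,0],[-2,-12,0,0,0,0],[-2,-12,0,0,0,0]]]' && python3 -m jog '[[[-2,-12,0,0,0,0],[-2,-12,0,0,0,0],[-2,-12,0,0,0,0],[-2,-12,0,0,0,0],[-1.6,-10,0,0,0,0],[-1.6,-8,0,0,0,0],[0,0,0,0,0,0],[0,0,0,0,0,0]]]'
```

```text
clock: 5.0
ee_pos: [559.4, 171.6, 84.5]
eef_rot: [[0.996, -0.088, 0.001], [-0.088, -0.996, 0.0], [0.0, -0.0, -1.0]]
ft_force: [0.7, -0.0, 0.0]
grip_width: 42.7
clock: 5.8
ee_pos: [553.3, 110.4, 89.3]
eef_rot: [[0.996, -0.09, 0.011], [-0.09, -0.996, 0.007], [0.011, -0.008, -1.0]]
ft_force: [-1.9, 22.2, 37.2]
grip_width: 42.3
```

```bash
python3 -m jog '[[[3,20,0,0,0,0],[3,20,0,0,0,0],[2,15,20,0,0,0],[2,15,30,0,0,0],[2,15,30,0,0,0],[2,15,30,0,0,0],[0,0,0,0,0,0],[0,0,0,0,0,0]]]'
python3 - <<'E'
from h import *
for n in('top','side'):
    c=shot(n,f'pics/{n}2.png')
a=cv2.imread('pics/top2.png')[120:230,110:240];b=cv2.imread('pics/side2.png')[200:310,170:300]
cv2.imwrite('pics/z3.png',cv2.resize(np.hstack([a,b]),None,fx=3,fy=3,interpolation=2))
E
```

```text
clock: 6.6
ee_pos: [562.0, 206.2, 194.3]
eef_rot: [[0.996, -0.086, 0.0], [-0.086, -0.996, -0.0], [0.0, 0.0, -1.0]]
ft_force: [-0.8, -0.3, -0.9]
grip_width: 42.9
```

View pics/z3.png

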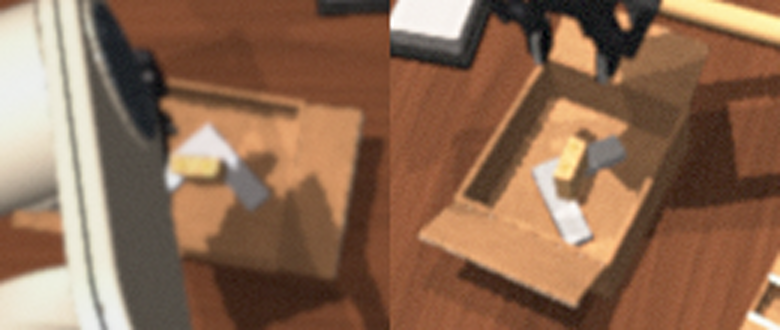

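Both flaps now lean well outward, and the square is fully visible. In the crop, the corner is near (207,122) and the grip near (196,168). I'll refine the grip pose.

Run:
```python
from h import *
c=dict(np.load('pics/top2.npz'));s=dict(np.load('pics/side2.npz'))
P=lambda u,v,z:onz(c,110+(u+.5)/3-.5,120+(v+.5)/3-.5,z)[:2]
S=lambda u,v,z:onz(s,170+(u-390+.5)/3-.5,200+(v+.5)/3-.5,z)[:2]
a,b=P(207,122,16),P(269,189,16);print(a,b,np.hypot(*(b-a)),np.degrees(np.arctan2(*(b-a)[::-1]))+135)
for n,cc in(('top',c),('side',s)):
    x,y,w,h=(160,160,35,30) if n=='top' else (220,240,20,30)
    f=cc['frame'][y:y+h,x:x+w]
    print(n);cv2.imwrite(f'pics/g_{n}.png',cv2.cvtColor(cv2.resize(f,None,fx=14,fy=14,interpolation=2),cv2.COLOR_RGB2BGR))
g=cv2.imread('pics/g_top.png');k=cv2.imread('pics/g_side.png')
cv2.imwrite('pics/g.png',np.hstack([g,k]))
```

```text
[610.07605814 208.34344872] [552.45576105 155.89939785] 77.91326657382432 -2.6925948844437926
top
side
```

View pics/g.png

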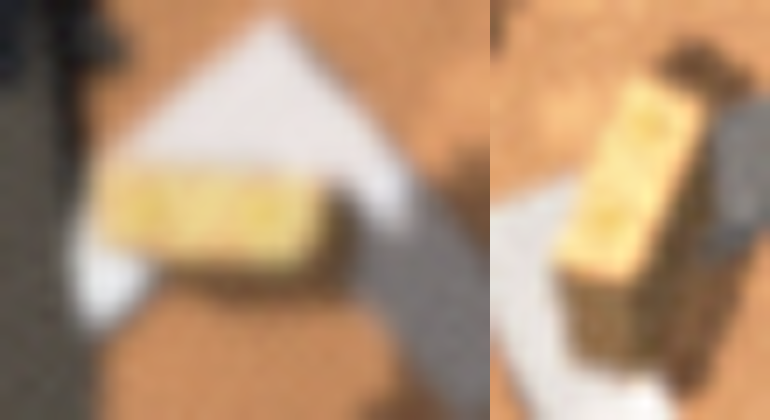

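Run:
```python
from h import *
c=dict(np.load('pics/top2.npz'));s=dict(np.load('pics/side2.npz'))
P=lambda u,v,z:onz(c,160+(u+.5)/14-.5,160+(v+.5)/14-.5,z)[:2]
S=lambda u,v,z:onz(s,220+(u-490+.5)/14-.5,240+(v+.5)/14-.5,z)[:2]
for A in(([P(103,165,56),P(330,182,56),P(317,268,56),P(105,247,56)]),([S(632,80,56),S(706,100,56),S(640,282,56),S(557,255,56)])):
    A=np.array(A);print(A.round(1).tolist(),A.mean(0))
print(P(278,15,16))
```

```text
[[579.0, 228.8], [575.5, 189.2], [560.6, 191.5], [564.7, 228.5]] [569.94822697 209.49904054]
[[578.2, 191.1], [564.0, 191.8], [564.7, 230.1], [580.5, 228.6]] [571.86774881 210.38370344]
[609.35135474 206.49200324]
```

```bash
python3 -m jog '[[[2.8,1.2,-15,0,0,0.017],[2.8,1.2,-20,0,0,0],[2.9,1.2,-25,0,0,0],[0,0,-25,0,0,0],[0,0,-25,0,0,0],[0,0,-22,0,0,0],[0,0,-18,0,0,0],[0,0,-11,0,0,0]]]' && python3 -m jog '[[[0,0,0,0,0,0],[0,0,0,0,0,0],[0,0,0,0,0,0],[0,0,0,0,0,0],[0,0,0,0,0,0],[0,0,0,0,0,0],[0,0,0,0,0,0],[0,0,0,0,0,0]]]' 1 80
```

```text
clock: 7.5
ee_pos: [568.5, 208.8, 29.7]
eef_rot: [[0.998, -0.07, -0.005], [-0.07, -0.998, -0.002], [-0.005, 0.002, -1.0]]
ft_force: [-0.8, -0.8, 0.2]
grip_width: 43.0
clock: 8.3
ee_pos: [570.5, 210.0, 33.4]
eef_rot: [[0.998, -0.07, 0.0], [-0.07, -0.998, 0.0], [0.0, -0.0, -1.0]]
ft_force: [-0.1, -0.4, -2.6]
grip_width: 15.2
```

```bash
python3 -m jog '[[[0,0,6,0,0,0],[0,0,12,0,0,0],[0,0,18,0,0,0],[0,0,20,0,0,0],[0,0,22,0,0,0],[0,0,22,0,0,0],[0,0,16,0,0,0],[0,0,8,0,0,0]]]'
python3 - <<'E'
from h import *
for n in('top','side'):
    c=shot(n,f'pics/{n}3.png')
b=cv2.imread('pics/side3.png')[150:310,150:310]
cv2.imwrite('pics/z4.png',cv2.resize(b,None,fx=3.5,fy=3.5,interpolation=2))
E
```

```text
clock: 9.1
ee_pos: [571.3, 210.3, 159.7]
eef_rot: [[0.998, -0.07, 0.003], [-0.07, -0.998, 0.001], [0.003, -0.001, -1.0]]
ft_force: [1.3, 0.1, -2.5]
grip_width: 15.3
```

View pics/z4.png

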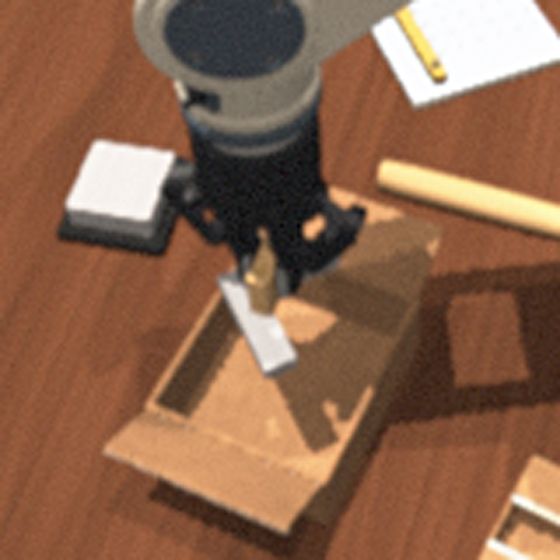

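The square is held level, with its arm visible near (260,325) in the crop. Now I carry it to the board.

```bash
python3 -m jog '[[[-2,-12,0,0,0,0],[-2,-22,0,0,0,0],[-3,-28,0,0,0,0],[-3,-30,0,0,0,0],[-3,-30,0,0,0,-0.01],[-3,-30,0,0,0,-0.01],[-3,-30,0,0,0,-0.01],[-3,-30,0,0,0,-0.01]]]' && python3 -m jog '[[[-3,-30,0,0,0,-0.01],[-3,-30,0,0,0,-0.01],[-3,-30,0,0,0,-0.01],[-3,-30,0,0,0,-0.003],[-3,-28,0,0,0,0],[-3,-22,0,0,0,0],[-2,-14,0,0,0,0],[-1,-6,0,0,0,0]]]' && python3 -m jog '[[[0,0,-4,0,0,0],[0,0,-12,0,0,0],[0,0,-18,0,0,0],[0,0,-18,0,0,0],[0,0,-18,0,0,0],[0,0,-12,0,0,0],[0,0,-4,0,0,0],[0,0,0,0,0,0]]]'
python3 - <<'E'
from h import *
for n in('top','side'):
    c=shot(n,f'pics/{n}4.png')
a=cv2.imread('pics/top4.png')[130:250,280:400];b=cv2.imread('pics/side4.png')[100:220,210:330]
cv2.imwrite('pics/z5.png',cv2.resize(np.hstack([a,b]),None,fx=3.3,fy=3.3,interpolation=2))
E
```

```text
clock: 10.0
ee_pos: [546.9, -3.9, 156.0]
eef_rot: [[0.994, -0.11, -0.003], [-0.11, -0.994, -0.0], [-0.003, 0.0, -1.0]]
ft_force: [0.7, 0.5, -4.0]
grip_width: 14.9
clock: 10.8
ee_pos: [526.4, -193.2, 156.4]
eef_rot: [[0.99, -0.144, -0.002], [-0.144, -0.99, 0.001], [-0.002, -0.0, -1.0]]
ft_force: [0.1, -0.8, -3.4]
grip_width: 14.9
clock: 11.6
ee_pos: [527.2, -191.4, 70.6]
eef_rot: [[0.99, -0.142, -0.001], [-0.142, -0.99, 0.001], [-0.001, -0.0, -1.0]]
ft_force: [-0.6, -0.1, -3.3]
grip_width: 14.9
```

View pics/z5.png

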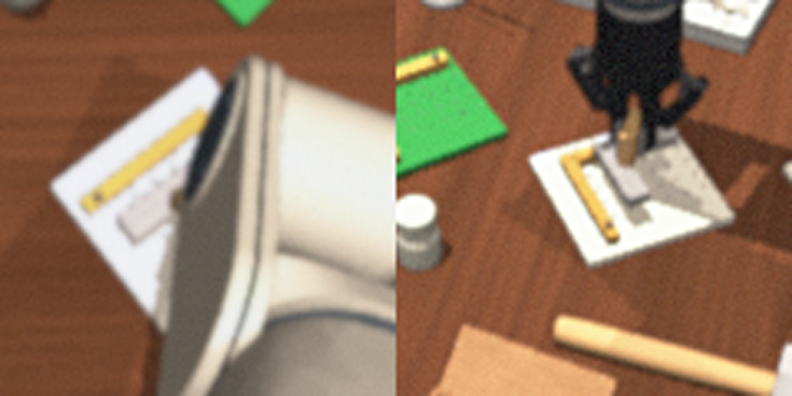

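The square hovers over the board, with its arm parallel to the left bar at about a 10 mm gap. I'll lower it until it touches the board.

```bash
python3 -m jog '[[[0,0,-6,0,0,0],[0,0,-8,0,0,0],[0,0,-7,0,0,0],[0,0,-4,0,0,0],[0,0,-2.5,0,0,0],[0,0,-1.5,0,0,0],[0,0,0,0,0,0],[0,0,0,0,0,0]]]'
python3 - <<'E'
from h import *
for n in('top','side'):
    c=shot(n,f'pics/{n}5.png')
a=cv2.imread('pics/top5.png')[145:215,285:355];b=cv2.imread('pics/side5.png')[125:195,240:310]
cv2.imwrite('pics/z6.png',cv2.resize(np.hstack([a,b]),None,fx=5.6,fy=5.6,interpolation=2))
E
```

```text
clock: 12.5
ee_pos: [527.6, -192.1, 42.4]
eef_rot: [[0.99, -0.143, 0.0], [-0.143, -0.99, -0.0], [0.0, 0.0, -1.0]]
ft_force: [-0.5, 0.2, -3.0]
grip_width: 15.3
```

View pics/z6.png

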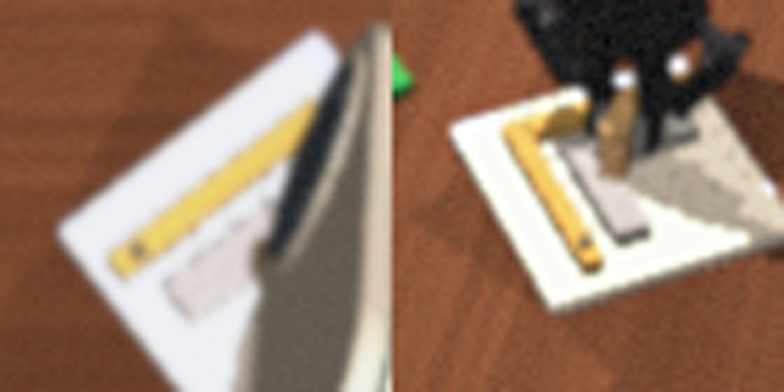

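```bash
python3 -m jog '[[[0,0,-0.7,0,0,0],[0,0,-0.5,0,0,0],[2,-0.3,0,0,0,0],[2,-0.3,0,0,0,0],[2,-0.3,0,0,0,0],[2,-0.3,0,0,0,0],[0,0,0,0,0,0],[0,0,0,0,0,0]]]' - 100; python3 -m jog '[[[1,-0.15,0,0,0,0],[1,-0.15,0,0,0,0],[1,-0.15,0,0,0,0],[1,-0.15,0,0,0,0],[0.5,-0.1,0,0,0,0],[0,0,0,0,0,0],[0,0,0,0,0,0],[0,0,0,0,0,0]]]'; python3 -c "
from station import arm;print(arm.state()['moment'])"
```

```text
clock: 13.4
ee_pos: [535.5, -193.2, 41.1]
eef_rot: [[0.99, -0.143, -0.0], [-0.143, -0.99, 0.0], [-0.0, -0.0, -1.0]]
ft_force: [1.5, -0.2, -2.5]
grip_width: 14.4
clock: 14.2
ee_pos: [539.9, -193.9, 41.1]
eef_rot: [[0.99, -0.143, -0.0], [-0.143, -0.99, 0.0], [-0.0, -0.0, -1.0]]
ft_force: [0.2, 1.2, -3.1]
grip_width: 14.7
[0.0485735  0.04727204 0.0315133 ]
```

```bash
python3 -m jog '[[[0,0,-0.4,0,0,0],[0,0,-0.4,0,0,0],[0,0,0,0,0,0],[0,0,0,0,0,0],[0,0,0,0,0,0],[0,0,0,0,0,0],[0,0,0,0,0,0],[0,0,0,0,0,0]]]';python3 -m jog '[[[0.5,-0.07,0,0,0,0],[0.5,-0.07,0,0,0,0],[0.5,-0.07,0,0,0,0],[0,0,0,0,0,0],[0,0,0,0,0,0],[0,0,0,0,0,0],[0,0,0,0,0,0],[0,0,0,0,0,0]]]'; python3 -c "
from station import arm;print(arm.state()['moment'])"
```

```text
clock: 15.0
ee_pos: [540.1, -194.0, 40.9]
eef_rot: [[0.99, -0.143, 0.0], [-0.143, -0.99, -0.0], [0.0, 0.0, -1.0]]
ft_force: [-2.1, 0.9, 5.4]
grip_width: 15.1
clock: 15.8
ee_pos: [541.6, -194.3, 40.9]
eef_rot: [[0.99, -0.143, 0.0], [-0.143, -0.99, -0.0], [0.0, 0.0, -1.0]]
ft_force: [-1.8, 0.3, 4.6]
grip_width: 15.0
[ 0.02249721  0.45113834 -0.04534325]
```

On the board now, carrying about 8 N of down force. I'll keep pushing in small steps.

```bash
python3 -m jog '[[[0.5,-0.07,0,0,0,0],[0.5,-0.07,0,0,0,0],[0,0,0,0,0,0],[0,0,0,0,0,0],[0,0,0,0,0,0],[0,0,0,0,0,0],[0,0,0,0,0,0],[0,0,0,0,0,0]]]';python3 -m jog '[[[0.5,-0.07,0,0,0,0],[0.5,-0.07,0,0,0,0],[0,0,0,0,0,0],[0,0,0,0,0,0],[0,0,0,0,0,0],[0,0,0,0,0,0],[0,0,0,0,0,0],[0,0,0,0,0,0]]]'; python3 -c "
from station import arm;print(arm.state()['moment'])"; python3 -m jog '[[[0.5,-0.07,0,0,0,0],[0.5,-0.07,0,0,0,0],[0,0,0,0,0,0],[0,0,0,0,0,0],[0,0,0,0,0,0],[0,0,0,0,0,0],[0,0,0,0,0,0],[0,0,0,0,0,0]]]'; python3 -c "
from station import arm;print(arm.state()['moment'])"
```

```text
clock: 16.6
ee_pos: [542.7, -194.4, 40.9]
eef_rot: [[0.99, -0.143, 0.0], [-0.143, -0.99, -0.0], [0.0, 0.0, -1.0]]
ft_force: [-2.5, 0.2, 5.0]
grip_width: 14.9
clock: 17.4
ee_pos: [543.7, -194.6, 40.9]
eef_rot: [[0.99, -0.143, 0.0], [-0.143, -0.99, -0.0], [0.001, 0.0, -1.0]]
ft_force: [-2.1, 1.3, 5.1]
grip_width: 14.7
[ 0.12704761  0.43897838 -0.01058938]
clock: 18.2
ee_pos: [544.0, -194.6, 40.8]
eef_rot: [[0.99, -0.142, -0.001], [-0.142, -0.99, -0.0], [-0.001, 0.0, -1.0]]
ft_force: [-5.1, 1.1, 7.7]
grip_width: 14.8
[-0.01817646  0.60679724  0.1328721 ]
```

```bash
python3 -m jog '[[[0.5,-0.07,0,0,0,0],[0.5,-0.07,0,0,0,0],[0.5,-0.07,0,0,0,0],[0,0,0,0,0,0],[0,0,0,0,0,0],[0,0,0,0,0,0],[0,0,0,0,0,0],[0,0,0,0,0,0]]]';python3 - <<'E'
from h import *
print(arm.state()['moment'])
for n in('top','side'):
    c=shot(n,f'pics/{n}6.png')
a=cv2.imread('pics/top6.png')[145:215,285:355];b=cv2.imread('pics/side6.png')[125:195,240:310]
cv2.imwrite('pics/z7.png',cv2.resize(np.hstack([a,b]),None,fx=5.6,fy=5.6,interpolation=2))
E
```

```text
clock: 19.0
ee_pos: [544.2, -194.7, 40.9]
eef_rot: [[0.99, -0.142, -0.003], [-0.142, -0.99, 0.0], [-0.003, 0.0, -1.0]]
ft_force: [-9.8, 0.1, 11.7]
grip_width: 14.8
[-0.05797061  1.3715568   0.17308858]
```

View pics/z7.png

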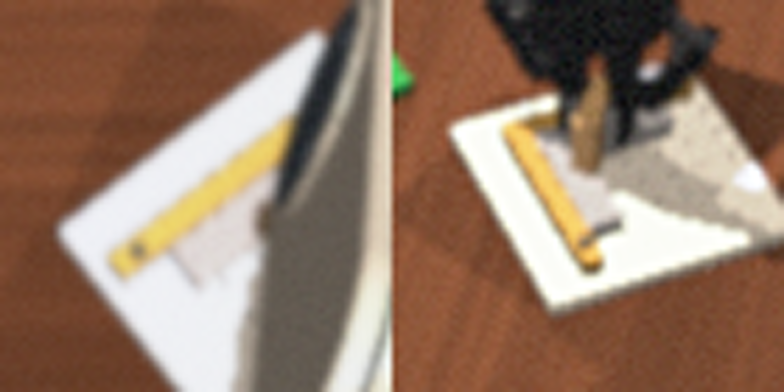

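The square looks flush along the left bar, but the right bar is hidden behind the gripper. I'll push harder with a softer grip, and wiggle yaw to check that it is seated square.

```bash
python3 -m jog '[[[0.5,-0.07,0,0,0,0],[0.5,-0.07,0,0,0,0],[0.5,-0.07,0,0,0,0],[0,0,0,0,0,0],[0,0,0,0,0,0],[0,0,0,0,0,0],[0,0,0,0,0,0],[0,0,0,0,0,0]]]' 1 40; python3 -c "
from station import arm;s=arm.state();print(s['moment'],s['ee_pos'],s['eef_rot'])"
python3 -m jog '[[[0,0,0,0,0,0.01],[0,0,0,0,0,0.01],[0,0,0,0,0,0],[0,0,0,0,0,0],[0,0,0,0,0,0],[0,0,0,0,0,0],[0,0,0,0,0,0],[0,0,0,0,0,0]]]' ; python3 -c "
from station import arm;s=arm.state();print(s['moment'],s['ee_pos'],s['eef_rot'][1])"
python3 -m jog '[[[0,0,0,0,0,-0.01],[0,0,0,0,0,-0.01],[0,0,0,0,0,-0.01],[0,0,0,0,0,-0.01],[0,0,0,0,0,0],[0,0,0,0,0,0],[0,0,0,0,0,0],[0,0,0,0,0,0]]]' ; python3 -c "
from station import arm;s=arm.state();print(s['moment'],s['ee_pos'],s['eef_rot'][1])"
```

```text
clock: 19.9
ee_pos: [544.3, -194.7, 40.9]
eef_rot: [[0.99, -0.142, -0.006], [-0.142, -0.99, 0.001], [-0.006, -0.0, -1.0]]
ft_force: [-13.8, -0.9, 16.8]
grip_width: 14.5
[-0.12475287  2.06302553  0.10885194] [ 544.27013705 -194.71931218   40.9013706 ] [[ 9.89852771e-01 -1.41963179e-01 -6.16017604e-03]
 [-1.41959031e-01 -9.89871914e-01  1.10760328e-03]
 [-6.25502413e-03 -2.21871556e-04 -9.99980413e-01]]
clock: 20.7
ee_pos: [544.3, -194.9, 40.9]
eef_rot: [[0.992, -0.125, -0.006], [-0.125, -0.992, 0.002], [-0.006, -0.001, -1.0]]
ft_force: [-14.3, -1.6, 17.7]
grip_width: 14.6
[-0.37609424  2.14438946 -0.76888011] [ 544.31895529 -194.85768538   40.89570057] [-0.12487217 -0.99217159  0.00157418]
clock: 21.5
ee_pos: [544.2, -194.9, 40.9]
eef_rot: [[0.987, -0.159, -0.006], [-0.159, -0.987, 0.0], [-0.006, 0.001, -1.0]]
ft_force: [-14.6, -2.4, 18.2]
grip_width: 14.8
[-0.35026927  2.11776738  1.01372422] [ 544.21445205 -194.94888211   40.92738209] [-1.59189584e-01 -9.87248002e-01  2.41356674e-04]
```

```bash
python3 -m jog '[[[0,0,0,0,0,0.011],[0,0,0,0,0,0.011],[-0.06,-0.4,0,0,0,0],[0,0,0,0,0,0],[0,0,0,0,0,0],[0,0,0,0,0,0],[0,0,0,0,0,0],[0,0,0,0,0,0]]]' 1 80
python3 - <<'E'
from h import *
s=arm.state();print(s['moment'],s['ee_pos'],s['eef_rot'])
for n in('top','side'):
    c=shot(n,f'pics/{n}7.png')
a=cv2.imread('pics/side7.png')[128:178,250:300];b=cv2.imread('pics/side7.png')[200:310,170:280]
cv2.imwrite('pics/z8.png',np.hstack([cv2.resize(q,(396,396),interpolation=2) for q in (a,b)]))
E
```

```text
clock: 22.3
ee_pos: [544.4, -195.0, 40.9]
eef_rot: [[0.99, -0.14, -0.006], [-0.14, -0.99, 0.001], [-0.006, -0.0, -1.0]]
ft_force: [-13.0, -0.0, 16.4]
grip_width: 14.6
[-0.13832626  1.92705221 -0.00208049] [ 544.42478905 -195.01236182   40.89170104] [[ 9.90069243e-01 -1.40464334e-01 -5.71534579e-03]
 [-1.40459341e-01 -9.90085636e-01  1.26788266e-03]
 [-5.83677406e-03 -4.52517924e-04 -9.99982864e-01]]
```

View pics/z8.png

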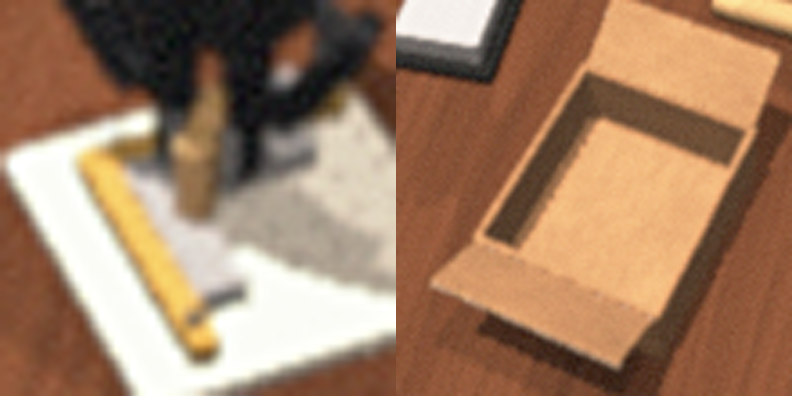

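View pics/top7.png

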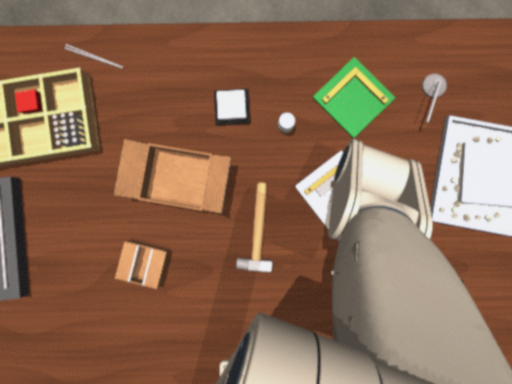

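```bash
python3 -c "
from station import arm
print(arm.finish_job());s=arm.state();print(s['ft_force'],s['ee_pos'],s['grip_width'],s['clock'])"
```

```text
the job is handed in; nothing more can be done
None
the job is handed in; nothing more can be done
```

The square is pressed home in the corner between the brass bars, still gripped, and I handed the job in at about 22.4 s. I pushed both carton flaps well past upright first, then lifted the square out by its grip, laid it flat on the larger white board and slid it into the corner.

**Last checks that passed**
- **Seating:** the square bears with about 13 N against the bars and 16 N down. The twisting moment was close to zero at yaw −8.1°, against −8.2° measured for the board.
- **Squareness:** turning the gripper about 1° either way met a stiff, nearly symmetric resisting moment. A 0.4 mm push towards the right bar barely moved the square.
- **Pictures:** the square lies flush along the left bar, the carton is empty with both flaps leaning outward, and the jar, bench block and hammer have not moved.

**Less certain**
- **Right bar:** the gripper hid it from both cameras, so contact there rests on the force readings alone.
- **Right flap:** I overshot it, and the wrist force read about 43 N (22 N sideways, 37 N up) when I stopped, with the fingertips against the flap or rim. I backed off at once. I did not read the peak, and I can't tell how the judging counts it.

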